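Stray-voltage check beside the back sink

TASK

Someone felt a tingle at the sink, so check the bare metal for stray voltage: take the tester pen out of the glass and touch its steel tip first to the round steel button in the middle of the kettle's lid, then to the slotted screw on top of the tap, then to the domed nut in the middle of the drying rack's lower front strap, under the upper tier. Touch lightly and keep the tip on each for half a second so that the lamp can show. Then lower the pen back into the glass, tip down, without dropping it, and leave the glass upright where it stands and everything else undisturbed.

Things in the scene. Friction and masses are not known exactly. Their poses are not given: they have to be found in the camera images.
- pen: Tester pen, 190 mm long, 55 g. Origin at the end of its steel tip; z runs along the pen from tip to cap. From the tip: steel shank 6 mm thick to 60 mm, black cone to 76 mm, black finger guard 27 mm across to 80 mm, round white barrel 22 mm across to 180 mm (black ribs, amber lamp window at 114 to 130 mm), steel cap. It starts tip down in the glass, leaning about 27 degrees.
- pen_tip (a point): The round end of the pen's steel tip.
- pen_cap (a point): Middle of the pen's cap end, 190 mm from the tip. About 80 mm of the pen stands out past the glass's rim: grip the barrel there, the fingers pointing along the pen.
- tumbler: Loose glass tumbler, 280 g, 100 mm high, 64 mm across at the foot and 74 mm at the rim, wall 4 mm, floor 8 mm thick. Origin at the centre of its underside, z up. The pen leans in it with its cap towards the glass's own -x.
- kettle: Loose electric kettle on its power base, 1.5 kg, steel with black trim; base 152 mm across, rim of the lid 115 mm across, 174 mm high to the lid button. Origin at the centre of its underside, z up. Black handle on its +y side out to 126 mm from the axis, up to 164 mm high; short spout on the -y side out to 85 mm.
- kettle_boss: First test point: flat round bare-steel button, 25 mm across and 5 mm high, in the middle of the kettle's lid, part of the kettle. Origin at the centre of its foot.
- kettle_boss_top (a point): Centre of the button's flat top, 173.5 mm above the kettle's foot; it faces up with nothing over it.
- tap: Chromed sink tap fixed to the counter. Origin at the centre of its foot (flange 54 mm across), z up. Upright body 41 mm across, hub 46 mm across with its top at 122 mm. The spout runs 190 mm to its -y side, up to 105 mm high; the lever is a 13 mm bar from the hub to its +x side, 100 mm long, rising to 129 mm at its end.
- tap_screw: Second test point: slotted steel screw head, 20 mm across and 5 mm high, on top of the tap's hub, part of the tap. Origin at the centre of its foot.
- tap_screw_top (a point): Centre of the screw head's flat top, 127 mm above the counter; it faces up with nothing over it.
- rack: Two-tier steel drying rack, fixed. Origin on the counter under its centre; open front to its -x (the robot). Uprights at x +-85, y +-180 mm, 340 mm high. Lower straps at x +-85 mm, top at 86 mm height. Upper tray 286 to 328 mm high, x -111 to +104 mm: it overhangs the middle of the front strap by 26 mm. A plate stands fixed on the lower tier at y -80 to -110, x +-88 mm, up to 266 mm.
- rack_nut: Third test point: domed steel nut, 19 mm across on a 23 mm washer and 17.5 mm high, in the middle of the lower front strap, part of the rack. Origin at the centre of its foot, 86.5 mm above the counter at x = -85 mm, y = 0 of the rack.
- rack_nut_top (a point): Crown of the nut's dome, 104 mm above the counter. Free to the front, but 182 mm above it is the upper tray, whose front edge is 26 mm nearer to the robot, so the gripper cannot come straight down: come from the front with the pen leaning back towards the robot by 25 to 50 degrees.
- rice_bowl: Bystander: blue plastic rice bowl, 112 mm across, 58 mm high, upside down on the rack's upper tray. Origin at the centre of its foot, now on top (its own z points down).
- soup_spoon: Bystander: white ceramic soup spoon on the counter, bowl 52 mm across and 18 mm high, handle to its -x side out to 114 mm and 40 mm high. Origin under the bowl's centre.
There are look-alikes about, which are no part of the job. Of the things that look like the tumbler, take the one that is nearest to the robot's base at the start.

How it is judged:
By the outcome, as a careful person would: the job done as asked, in the order asked, and still so for the second after the job is handed in, with the robot touching nothing.
It also fails if it takes over 72 s, if anything falls off the work surface, if the arm or the gripper's body presses on something with over 40 N, if the wrist force passes 120 N, or if a joint passes its speed limit or range.

ROBOT

A 7-joint arm with a two-finger parallel gripper is mounted at the origin on the work surface. World frame = base frame: x ahead of the robot, y to its left, z up, the work surface at z = 0. Lengths are in m, angles in rad, forces in N, time in s.
With the tool pointing down it reaches from about 0.35 to 0.9 m from the base axis. Payload 8.1 kg.
Tool frame: the origin (TCP) lies midway between the tips of the shut fingers; the grasp point (between the pads) lies 19 mm behind it; z points along the fingers, y is the line along which they close (so a half turn about z gives the same grasp; the last joint's range is limited). The gripper opens to 92 mm and grips with 3 to 60 N. Pads are 19 mm wide; open, the fingers measure 130 mm over their backs; the gripper's body (75 mm by 190 mm) begins 47 mm behind the grasp point.
Start: joints at [-1.413, 0.434, 0.025, 1.573, -0.012, 1.134, -0.075], TCP at [0.161, 0.604, 0.227] pointing down, gripper open.
Joint ranges: [-2.62, 2.62], [-0.44, 2.09], [-1.27, 1.32], [0.08, 2.57], [-1.32, 4.46], [0.12, 2], [-2.74, 2.74]. Speed limits (rad/s): [2.22, 2.22, 3.01, 3.01, 3.14, 3.14, 3.14].

INTERFACE

Orientations are given as a rotation vector (axis times angle).
In Python, from cell import observe, cams, job gives the robot as it stands. The module is installed in compiled form; this text tells all that it offers.
- The arm moves only by the tool step_arm, never from a script. Its argument "steps" is a list of rows, each a list of 6 numbers: the shift along the world's x, y, z in mm, then the turn, a rotation vector about the world's x, y, z in rad. In form: [[dx, dy, dz, rx, ry, rz], ...]. A call has 1 to 20 rows; each row shifts and turns the commanded pose from where the row before left it; what a row does not reach is not made up. A row lasts 1/12 s, in which the tool goes at most 41.7 mm and 7.16 degrees, less where a joint would pass 70% of its speed; a pose out of reach is approached as far as the arm can. A call with a gripper value outside its range is refused whole. "gripper" is the opening, from 0 (shut) to 1 (fully open), set as the call begins (left out, the last holds). The fingers move at their own pace and stop on an object; "force" is the grip in N (left out, the last holds). Time passes only in rows, so rows that do not move let the fingers close. It gives the time, the measured TCP pose, the force, the opening and the grip force at its end, in the units of the state.
- observe(): the state, without advancing time (a new reading comes with each control period).
- cams.get_image(name): name is "scene" or "top" or "wrist"; returns the picture (480x640x3 uint8, red, green, blue); there is no depth.
- cams.get_calibration(name): a dict with "fov_y" (degrees; the focal length in pixels is half the picture's height over the tangent of half this angle, whatever the lens; pixels are square), "cx", "cy" (the principal point, pixels), "world_to_cam" (4x4, takes a point from world to camera coordinates). Camera axes: x right, y up, looking along -z (the intrinsics and any distortion apply to the point x, -y, -z); pixel columns grow to the right and rows downward; lengths in m; the calibration is good to about 2 mm. A picture is of the moment at which its call begins: read the wrist's pose just before it. get_calibration takes no time and is no camera call; for the wrist camera it gives the pose at the moment of the call.
- job.sign_off(): hands the job in; it is judged then, once.
The state is a dict: "clock": time; "joints": joint angles; "dq": joint speeds; "joint_efforts": joint torques, N m; "position": TCP position; "ee_rot": TCP orientation; "force": force on the tool from outside, world axes, zero at the start; "ft_torque": the same for the moment, N m; "width": opening from 0.0 (shut) to 1.0 (fully open); "gripper_force": force on a finger pad.
Only numpy, scipy, OpenCV 4.12 (cv2) and the standard library are available. Lean on these libraries where they do the work, as an engineer would, in place of code of your own. Each camera call takes 0.05 s, during which the arm holds its last target. There are 200 camera calls.

## Working session

There is one attempt and no reset: what is moved stays moved. The work goes in short steps, Python scripts to look and compute and a tool call to move; the robot and the scene stay as the last step left them, time stands still between calls to the robot, and variables do not carry over. Pictures are saved under pics/ and viewed, at most 10 in all, crops included, and the job is handed in when it is done.

Besides the shell and the picture viewer there is one more tool, called as a command line: name --pt "numbers of a row" for each row, then --argument value for the rest. step_arm: Moves the arm, as the interface text tells. Its arguments: {"type":"object","properties":{"steps":{"type":"array","items":{"type":"array","items":{"type":"number"}}},"gripper":{"type":"number"},"force":{"type":"number"}},"required":["steps"]}

```bash
mkdir -p pics
python3 - <<'E'
from cell import observe,cams
import cv2,numpy as np
s=observe();print(s)
for n in("scene","top"):
    im=cams.get_image(n);cv2.imwrite(f"pics/{n}0.png",im[:,:,::-1]);c=cams.get_calibration(n);print(n,c)
print(cams.get_calibration("wrist"))
E
```

```text
{'clock': 0.0, 'joints': array([-1.41262583,  0.43521433,  0.0249802 ,  1.57410694, -0.01159021,
        1.13401954, -0.07509569]), 'dq': array([ 0.00026186, -0.0009714 , -0.00104642,  0.00189887,  0.00112589,
        0.00058318,  0.00177646]), 'joint_efforts': array([ 1.67068833e-04, -6.67840648e+01,  9.85529758e-01, -3.14462328e+01,
       -6.03647414e-02,  4.28005157e-02,  1.84275282e-04]), 'position': array([0.16106903, 0.60334517, 0.22594664]), 'ee_rot': array([-4.08556747e-01, -3.11485997e+00,  2.51709193e-03]), 'force': array([0.32501293, 0.60259827, 0.31048047]), 'ft_torque': array([ 0.0237695 , -0.00077635,  0.05702914]), 'gripper_force': 0.0, 'width': 0.9971925102037963}
scene {'fov_y': 57.79101111960459, 'cx': 315.20373547749733, 'cy': 236.7444164084754, 'world_to_cam': array([[ 9.99938217e-01, -6.93443485e-04, -1.10942220e-02,
        -5.86312560e-01],
       [ 6.89252554e-03,  8.21704074e-01,  5.69872712e-01,
        -1.29259192e-01],
       [ 8.72099288e-03, -5.69913970e-01,  8.21658086e-01,
        -1.12265045e+00],
       [ 0.00000000e+00,  0.00000000e+00,  0.00000000e+00,
         1.00000000e+00]])}
top {'fov_y': 45.68850065752992, 'cx': 318.8322234757449, 'cy': 239.01088313883778, 'world_to_cam': array([[ 1.86303548e-02, -9.99826436e-01, -8.79467653e-05,
         1.86101050e-03],
       [ 9.86741267e-01,  1.83723466e-02,  1.61257955e-01,
        -6.14421741e-01],
       [-1.61228351e-01, -3.09107362e-03,  9.86912288e-01,
        -1.69766047e+00],
       [ 0.00000000e+00,  0.00000000e+00,  0.00000000e+00,
         1.00000000e+00]])}
{'fov_y': 71.68578527385039, 'cx': 321.50433395434663, 'cy': 246.46501640133025, 'world_to_cam': array([[ 0.25925792,  0.96580575, -0.00213876, -0.62362911],
       [-0.93138861,  0.24943194, -0.26513953,  0.03272811],
       [-0.25553981,  0.07073154,  0.96420768, -0.39129813],
       [ 0.        ,  0.        ,  0.        ,  1.        ]])}
```

View pics/scene0.png

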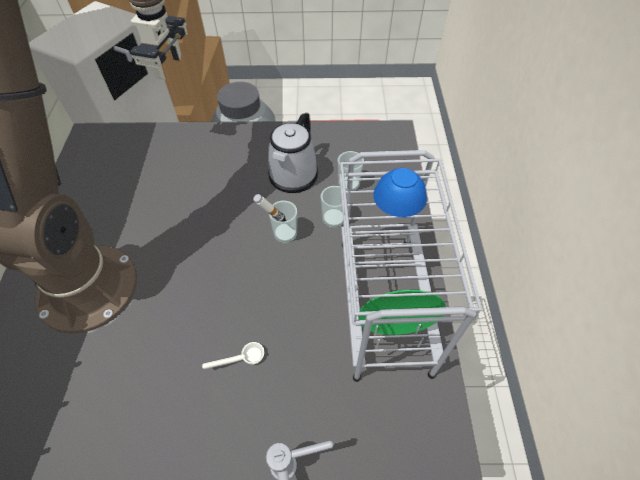

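View pics/top0.png

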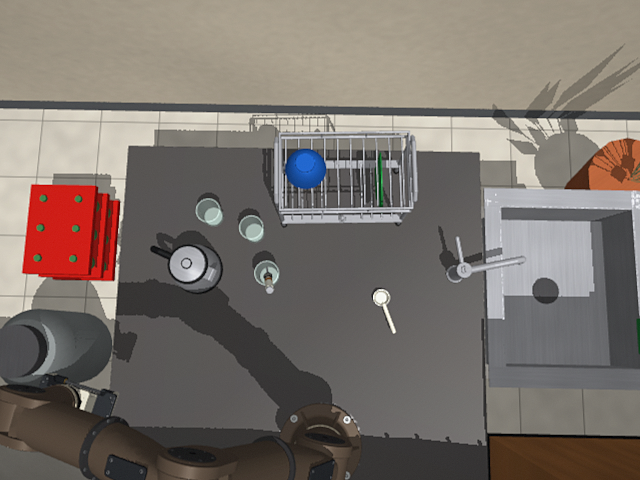

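The scene view shows three glasses, at (285,222), (333,206) and (350,165). Only the nearest, (285,222), holds the pen, whose cap is near (258,198). In the top view the glasses are at (267,272), (252,227) and (209,211), with the pen in the first. The kettle is at (186,263), the tap at (464,270), and the nut near (342,218). I'll take the glass with the pen and check it and the targets in close crops.

```bash
cat > h.py <<'E'
import numpy as np,cv2
from cell import observe,cams
def KT(n,c=None):
    c=c or cams.get_calibration(n);f=240/np.tan(np.radians(c['fov_y']/2));return f,c['cx'],c['cy'],np.array(c['world_to_cam'])
def ray(n,uv,c=None):
    f,cx,cy,T=KT(n,c);d=np.array([(uv[0]-cx)/f,-(uv[1]-cy)/f,-1]);R=T[:3,:3];return -R.T@T[:3,3],R.T@d
def plane(n,uv,z,c=None):
    o,d=ray(n,uv,c);return o+d*(z-o[2])/d[2]
def tri(*obs):
    A=np.zeros((3,3));b=np.zeros(3);L=[]
    for ob in obs:
        o,d=ray(*ob);d=d/np.linalg.norm(d);P=np.eye(3)-np.outer(d,d);A+=P;b+=P@o;L.append((o,P))
    x=np.linalg.solve(A,b);return x,[round(1e3*np.linalg.norm(P@(x-o)),1) for o,P in L]
def proj(n,p,c=None):
    f,cx,cy,T=KT(n,c);q=T[:3,:3]@np.array(p)+T[:3,3];return np.array([cx+f*q[0]/-q[2],cy-f*q[1]/-q[2]])
E
python3 - <<'E'
import cv2,numpy as np
t=cv2.imread('pics/top0.png');s=cv2.imread('pics/scene0.png')
def cr(im,u,v,r=22,label=''):
    a=cv2.copyMakeBorder(im,60,60,60,60,cv2.BORDER_CONSTANT)[v-r+60:v+r+60,u-r+60:u+r+60]
    a=cv2.resize(a,(200,200),interpolation=cv2.INTER_CUBIC)
    for k in range(0,2*r,5):
        x=int(k*200/(2*r));cv2.line(a,(x,0),(x,4 if k%10 else 9),(0,255,255),1);cv2.line(a,(0,x),(4 if k%10 else 9,x),(0,255,255),1)
    cv2.putText(a,f"{u-r},{v-r}",(12,22),0,.45,(0,255,255),1);return a
r1=[cr(t,267,275),cr(t,186,263),cr(t,464,270),cr(t,342,218)]
r2=[cr(s,272,215,30),cr(s,290,140),cr(s,279,457),cr(s,348,255,30)]
cv2.imwrite('pics/c1.png',np.vstack([np.hstack(r1),np.hstack(r2)]))
E
```

```text
(no output)
```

View pics/c1.png

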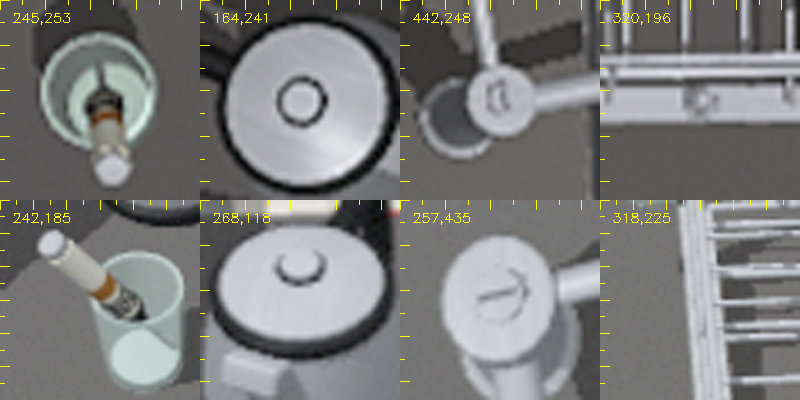

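The crops confirm the choice: the pen is in the near glass, with its cap at top (269.6,290) and scene (256.7,198). The lid button is at top (186.2,263.2), the screw at (463.6,269.6) and the nut at (342.9,218.2).

Run:
```python
from h import *
np.set_printoptions(precision=4,suppress=True)
T=lambda a,b:print(*tri(("top",a),("scene",b)))
T((269.6,290),(256.7,197.9))
print('rim');T((266.6,273.2),(284.6,211));print(plane("top",(266.6,273.2),.1),plane("scene",(284.6,211),.1))
print('boss');T((186.2,263.2),(290,131.6));print(plane("top",(186.2,263.2),.1735),plane("scene",(290,131.6),.1735))
print('screw');T((463.6,269.6),(279.2,455.2));print(plane("top",(463.6,269.6),.127),plane("scene",(279.2,455.2),.127))
print('nut',plane("top",(342.9,218.2),.1),proj("scene",plane("top",(342.9,218.2),.1)))
# foot check of glass edges
t=cv2.imread('pics/top0.png')
from scipy.spatial.transform import Rotation as R
s=observe();print(R.from_rotvec(s['ee_rot']).as_matrix())
c=cams.get_calibration("wrist");W=c['world_to_cam'];M=R.from_rotvec(s['ee_rot']).as_matrix();print('cam in tool',M.T@(-W[:3,:3].T@W[:3,3]-s['position']),M.T@W[:3,:3].T)
```

```text
[0.4461 0.1482 0.1742] [np.float64(0.4), np.float64(0.4)]
rim
[0.5046 0.1665 0.0966] [np.float64(3.3), np.float64(3.3)]
[0.5011 0.1653 0.1   ] [0.508  0.1651 0.1   ]
boss
[0.5186 0.3875 0.1703] [np.float64(0.4), np.float64(0.4)]
[0.5178 0.3866 0.1735] [0.5193 0.3841 0.1735]
screw
[ 0.5213 -0.4108  0.1184] [np.float64(1.0), np.float64(1.0)]
[ 0.5195 -0.409   0.127 ] [ 0.523  -0.4115  0.127 ]
nut [ 0.6706 -0.0578  0.1   ] [351.3109 286.7192]
[[-0.9662  0.2579 -0.0003]
 [ 0.2579  0.9662 -0.0014]
 [-0.0001 -0.0015 -1.    ]]
cam in tool [ 0.0713 -0.0002 -0.1586] [[-0.0014  0.9642  0.265 ]
 [ 1.      0.0012  0.001 ]
 [ 0.0007  0.265  -0.9642]]
```

```bash
cat >> h.py <<'E'
from scipy.spatial.transform import Rotation as R
np.set_printoptions(precision=4,suppress=True)
def rot(d,yref):
    z=-np.array(d)/np.linalg.norm(d);y=np.array(yref)-np.dot(yref,z)*z;y/=np.linalg.norm(y);return np.c_[np.cross(y,z),y,z]
def plan(p,M,vmax=38,wmax=6):
    s=observe();M0=R.from_rotvec(s['ee_rot']).as_matrix();dp=1e3*(np.array(p)-s['position']);w=R.from_matrix(M@M0.T).as_rotvec()
    n=int(np.ceil(max(np.linalg.norm(dp)/vmax,np.degrees(np.linalg.norm(w))/wmax,1)));print('dp',dp.round(1),'w',w,'n',n,'row',(dp/n).round(2),(w/n).round(4))
E
python3 - <<'E'
from h import *
d=np.array([-.436,-.127,.891]);cap=np.array([.4461,.1482,.1742])
plan(cap-.062*d+.12*d,rot(d,[-.28,.96,0]))
E
```

```text
dp [ 259.7 -462.6   -0.1] w [ 0.0068 -0.477   0.5347] n 14 row [ 18.55 -33.04  -0.01] [ 0.0005 -0.0341  0.0382]
```

step_arm --pt "16.2 -28.9 3 0 -0.0298 0.0334" --pt "16.2 -28.9 3 0 -0.0298 0.0334" --pt "16.2 -28.9 3 0 -0.0298 0.0334" --pt "16.2 -28.9 0 0 -0.0298 0.0334" --pt "16.2 -28.9 0 0 -0.0298 0.0334" --pt "16.2 -28.9 0 0 -0.0298 0.0334" --pt "16.2 -28.9 0 0 -0.0298 0.0334" --pt "16.2 -28.9 0 0 -0.0298 0.0334" --pt "16.2 -28.9 0 0 -0.0298 0.0334" --pt "16.2 -28.9 0 0 -0.0298 0.0334" --pt "16.2 -28.9 0 0 -0.0298 0.0334" --pt "16.2 -28.9 0 0 -0.0298 0.0334" --pt "16.2 -28.9 0 0 -0.0298 0.0334" --pt "16.2 -28.9 -3 0 -0.0298 0.0334" --pt "16.2 -28.9 -3 0 -0.0298 0.0334" --pt "16.2 -28.9 -3 0 -0.0298 0.0334" --pt "0 0 0 0 0 0" --pt "0 0 0 0 0 0" --gripper 1

```text
clock: 1.6
position: [0.4202, 0.1395, 0.2263]
ee_rot: [-0.373, 2.648, 0.083]
force: [0.2, 0.0, 0.2]
width: 0.997
gripper_force: 0.0
```

Run:
```python
from h import *
import pickle
s=observe();print(s['clock'],s['position'],R.from_rotvec(s['ee_rot']).as_matrix())
c=cams.get_calibration("wrist");im=cams.get_image("wrist")[:,:,::-1];cv2.imwrite('pics/w1.png',im);pickle.dump((s,c),open('w1.pkl','wb'))
```

```text
1.6 [0.4202 0.1395 0.2263] [[-0.8566 -0.2751  0.4366]
 [-0.2472  0.9614  0.1208]
 [-0.453  -0.0045 -0.8915]]
```

View pics/w1.png

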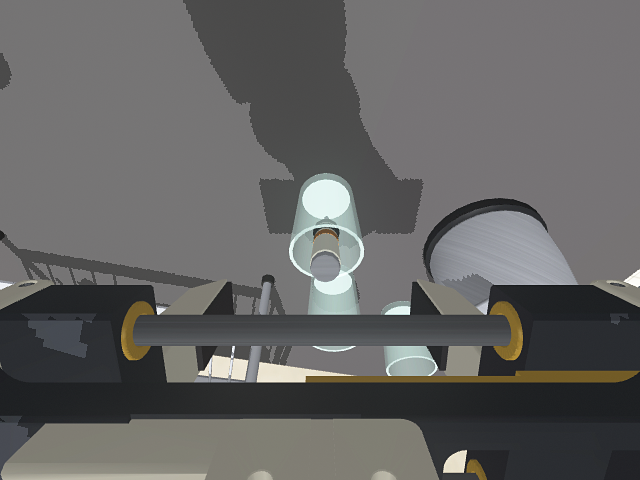

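The wrist view shows the pen in line with the gripper: cap at (325,266), barrel running up to (326,228), rim centre at (326,250) and foot at (326,198).

Run:
```python
from h import *
import pickle
s,c=pickle.load(open('w1.pkl','rb'))
d=np.array([-.436,-.127,.891]);cap=np.array([.4461,.1482,.1742])
for t in(0,.06,.13,.19):print(t,proj('wrist',cap-t*d,c))
print('rim',plane('wrist',(326,250),.1,c),'floor',plane('wrist',(326,198),.0,c))
print(tri(('wrist',(325,266),c),('top',(269.6,290)),('scene',(256.7,197.9))))
M=R.from_rotvec(s['ee_rot']).as_matrix()
for k in(-.06,0,.1):print('tool axis',proj('wrist',s['position']+M[:,2]*k,c))
im=cv2.imread('pics/w1.png')
h=cv2.cvtColor(im,cv2.COLOR_BGR2HSV)
# amber window and barrel mask centroid rows
for v in range(222,282,5):
    r=im[v,295:357].astype(int);print(v,[int(x) for x in r[:,0]][8:54:2], [int(x) for x in r[:,2]][8:54:2])
```

```text
0 [324.4301 263.6091]
0.06 [324.3412 241.8134]
0.13 [324.2742 225.3917]
0.19 [324.2343 215.6011]
rim [0.4996 0.1655 0.1   ] floor [0.5065 0.168  0.    ]
(array([0.4463, 0.1481, 0.1754]), [np.float64(0.9), np.float64(0.1), np.float64(1.0)])
tool axis [322.6302 370.3857]
tool axis [322.3746 297.9174]
tool axis [322.1936 246.6226]
222 [172, 174, 181, 181, 183, 187, 190, 132, 140, 140, 173, 173, 173, 171, 138, 136, 163, 194, 190, 189, 189, 186, 183] [156, 160, 163, 164, 167, 167, 174, 120, 127, 125, 162, 162, 160, 161, 125, 123, 146, 174, 174, 173, 168, 168, 165]
227 [171, 175, 179, 221, 231, 231, 231, 230, 228, 137, 117, 75, 97, 66, 116, 187, 246, 231, 236, 236, 231, 192, 179] [158, 158, 160, 198, 214, 215, 207, 206, 206, 124, 103, 77, 92, 59, 104, 168, 235, 207, 223, 222, 215, 174, 164]
232 [222, 178, 146, 152, 158, 45, 50, 91, 48, 49, 49, 51, 50, 49, 49, 46, 122, 52, 100, 164, 160, 157, 195] [202, 162, 135, 141, 144, 40, 43, 126, 100, 100, 101, 102, 101, 99, 100, 101, 122, 46, 91, 151, 148, 145, 175]
237 [160, 165, 150, 153, 157, 132, 44, 139, 136, 136, 136, 135, 136, 136, 136, 138, 1
[... 1330 characters left out ...]
8, 167, 171, 177, 150, 149, 149, 149, 149, 149, 149, 150, 149, 149, 149, 151, 151, 151, 130, 193, 189, 192, 184] [157, 157, 159, 164, 139, 139, 139, 139, 139, 139, 140, 141, 140, 141, 141, 141, 141, 143, 123, 175, 171, 177, 170]
272 [249, 246, 231, 169, 161, 152, 154, 153, 153, 154, 154, 154, 154, 154, 154, 153, 152, 153, 223, 237, 238, 250, 239] [238, 237, 219, 157, 151, 144, 143, 143, 143, 143, 144, 144, 144, 144, 143, 143, 143, 143, 200, 222, 223, 240, 226]
277 [120, 120, 120, 118, 136, 163, 160, 147, 148, 147, 146, 148, 148, 148, 148, 147, 148, 255, 242, 241, 241, 241, 240] [120, 120, 120, 118, 128, 148, 149, 135, 138, 138, 138, 139, 140, 140, 140, 139, 138, 248, 228, 228, 227, 227, 227]
```

Run:
```python
from h import *
d=np.array([-.433,-.142,.890]);d/=np.linalg.norm(d);cap=np.array([.4463,.1485,.1752])
plan(cap-.056*d,rot(d,[-.314,.95,0]),25)
```

```text
dp [  50.3   15.5 -101.3] w [ 0.0041 -0.0013  0.038 ] n 5 row [ 10.06   3.09 -20.27] [ 0.0008 -0.0003  0.0076]
```

step_arm --pt "4 5 -10 0 0 0.019" --pt "6 1 -11 0.004 0 0.019" --pt "8.1 1.9 -16 0 0 0" --pt "8.1 1.9 -16 0 0 0" --pt "8.1 1.9 -16 0 0 0" --pt "8 1.9 -16 0 0 0" --pt "8 1.9 -16.3 0 0 0" --pt "0 0 0 0 0 0" --pt "0 0 0 0 0 0" --pt "0 0 0 0 0 0"

```text
clock: 2.48
position: [0.466, 0.1542, 0.1371]
ee_rot: [-0.429, 2.642, 0.091]
force: [-0.5, -0.2, 0.1]
width: 0.996
gripper_force: 0.0
```

Run:
```python
from h import *
s=observe();print(s['clock'],s['position'],s['force'],s['width'])
im=cams.get_image("wrist")[:,:,::-1];cv2.imwrite('pics/w2.png',im[150:450,160:480])
```

```text
2.4833 [0.466  0.1542 0.1371] [-0.47   -0.2261  0.1426] 0.9956040357900776
```

View pics/w2.png

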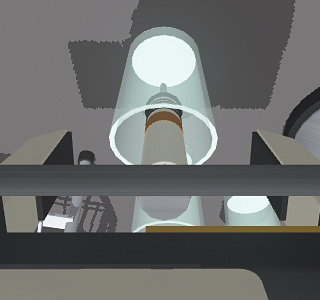

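The pen stands midway between the fingers, with its axis at crop column 164 and the fingertips at 70 and 258. The arm stopped about 13 mm short, so I'll finish the approach.

step_arm --pt "2.3 0.5 -5 0 0 0" --pt "2.2 0.5 -5 0 0 0" --pt "0 0 0 0 0 0" --pt "0 0 0 0 0 0"

```text
clock: 2.87
position: [0.4695, 0.1545, 0.1293]
ee_rot: [-0.431, 2.644, 0.089]
force: [0.6, 1.0, 0.2]
width: 0.998
gripper_force: 0.0
```

step_arm --pt "0 0 0 0 0 0" --pt "0 0 0 0 0 0" --pt "0 0 0 0 0 0" --pt "0 0 0 0 0 0" --pt "0 0 0 0 0 0" --pt "0 0 0 0 0 0" --pt "0 0 0 0 0 0" --pt "0 0 0 0 0 0" --pt "0 0 0 0 0 0" --pt "0 0 0 0 0 0" --gripper 0.1 --force 20

```text
clock: 3.7
position: [0.4694, 0.1545, 0.1288]
ee_rot: [-0.429, 2.645, 0.089]
force: [0.7, -1.2, -0.6]
width: 0.322
gripper_force: 0.0
```

step_arm --pt "0 0 0 0 0 0" --pt "0 0 0 0 0 0" --pt "0 0 0 0 0 0" --pt "0 0 0 0 0 0" --pt "0 0 0 0 0 0"

```text
clock: 4.12
position: [0.4694, 0.1545, 0.1287]
ee_rot: [-0.43, 2.645, 0.089]
force: [-0.2, -0.2, -0.2]
width: 0.235
gripper_force: 20.0
```

step_arm --pt "0 0 3 0 0 0" --pt "0 0 6 0 0 0" --pt "0 0 10 0 0 0" --pt "0 0 12 0 0 0" --pt "0 0 12 0 0 0" --pt "0 0 12 0 0 0" --pt "0 0 12 0 0 0" --pt "0 0 12 0 0 0" --pt "0 0 12 0 0 0" --pt "0 0 12 0 0 0" --pt "0 0 12 0 0 0" --pt "0 0 12 0 0 0" --pt "0 0 12 0 0 0" --pt "0 0 12 0 0 0" --pt "0 0 6 0 0 0" --pt "0 0 0 0 0 0" --pt "0 0 0 0 0 0" --pt "0 0 0 0 0 0"

```text
clock: 5.62
position: [0.469, 0.1543, 0.2849]
ee_rot: [-0.43, 2.647, 0.089]
force: [0.8, 0.3, -0.3]
width: 0.231
gripper_force: 20.0
```

Run:
```python
from h import *
import pickle
s=observe();print(s['clock'],s['position'],s['force'],s['width'])
M=R.from_rotvec(s['ee_rot']).as_matrix();print(M)
a=cams.get_image("scene")[:,:,::-1];b=cams.get_image("top")[:,:,::-1];c=cams.get_calibration('wrist');w=cams.get_image("wrist")[:,:,::-1]
pickle.dump((s,c,a,b,w),open('w3.pkl','wb'))
tip=s['position']+.138*M[:,2]
for n in("scene","top","wrist"):print(n,tip,proj(n,tip))
def cr(im,n,r=50):
    u,v=proj(n,tip).astype(int);x=max(u-r,0);y=max(v-r,0);print(n,'crop origin',x,y);return cv2.resize(im[y:y+2*r,x:x+2*r],(260,260),interpolation=cv2.INTER_CUBIC)
cv2.imwrite('pics/c3.png',np.hstack([cr(a,'scene'),cr(b,'top'),cr(w,'wrist')]))
```

```text
5.6167 [0.469  0.1543 0.2849] [ 0.8133  0.3403 -0.2867] 0.23144644520522062
[[-0.8478 -0.3145  0.4269]
 [-0.2851  0.9492  0.133 ]
 [-0.4471 -0.0089 -0.8944]]
scene [0.5279 0.1727 0.1615] [290.9764 193.2924]
top [0.5279 0.1727 0.1615] [262.3625 261.5801]
wrist [0.5279 0.1727 0.1615] [322.0706 235.601 ]
scene crop origin 240 143
top crop origin 212 211
wrist crop origin 272 185
```

View pics/c3.png

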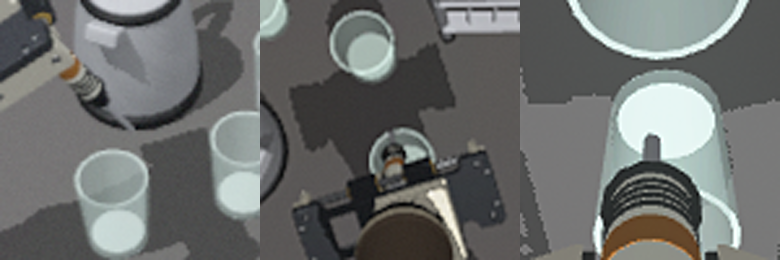

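The pen came out cleanly and the glass stands upright. The tip is at scene (291,192), top (262,262) and wrist (323,238), each within about 2 px of the predicted tool axis at 138 mm.

Run:
```python
from h import *
plan([.5185,.386,.3115+.03],rot([0,0,1],[-.314,.95,0]))
```

```text
dp [ 49.5 231.6  56.6] w [-0.1373  0.4426 -0.0028] n 7 row [ 7.06 33.09  8.08] [-0.0196  0.0632 -0.0004]
```

step_arm --pt "0 0 20 -0.0137 0.0443 0" --pt "0 6 26 -0.0137 0.0443 0" --pt "5 20 20 -0.0137 0.0443 0" --pt "6 24 0 -0.0137 0.0443 0" --pt "6 26 0 -0.0137 0.0443 0" --pt "6 26 0 -0.0137 0.0443 0" --pt "6 26 0 -0.0137 0.0443 0" --pt "6 26 0 -0.0137 0.0443 0" --pt "6 26 0 -0.0137 0.0443 0" --pt "5 26 0 -0.0137 0.0443 0" --pt "3.5 20 -5 0 0 0" --pt "0 6 -4 0 0 0" --pt "0 0 0 0 0 0" --pt "0 0 0 0 0 0" --pt "0 0 0 0 0 0"

```text
clock: 7.02
position: [0.5191, 0.3852, 0.3431]
ee_rot: [-0.501, 3.1, 0.001]
force: [0.4, -0.4, -0.8]
width: 0.232
gripper_force: 20.0
```

```bash
cat > look.py <<'E'
from h import *
import sys
def look(name,tgt,L=.138,r=40):
    s=observe();M=R.from_rotvec(s['ee_rot']).as_matrix();tip=s['position']+L*M[:,2]
    print(s['clock'],s['position'],s['force'],s['width'],'tip',tip,'z',M[:,2],'tgt-tip mm',1e3*(np.array(tgt)-tip))
    out=[]
    for n in("scene","top","wrist"):
        im=cams.get_image(n)[:,:,::-1];u,v=proj(n,tip).astype(int);x=min(max(u-r,0),640-2*r);y=min(max(v-r,0),480-2*r)
        print(n,'org',x,y,'tip',proj(n,tip),'tgt',proj(n,tgt));out.append(cv2.resize(im[y:y+2*r,x:x+2*r],(260,260),interpolation=cv2.INTER_CUBIC))
    cv2.imwrite(f'pics/{sys.argv[1]}.png',np.hstack(out))
E
python3 - k1 <<'E'
from look import *
look([.5185,.386,.1735])
E
```

```text
Traceback (most recent call last):
TypeError: look() missing 1 required positional argument: 'tgt'
```

```bash
sed -i 's/sys.argv\[1\]/name/' look.py
python3 - <<'E'
from look import *
look('k1',[.5185,.386,.1735])
E
```

```text
7.0167 [0.5191 0.3852 0.3431] [ 0.4314 -0.4398 -0.7732] 0.2322638338782997 tip [0.5193 0.3853 0.2051] z [ 0.0014  0.0008 -1.    ] tgt-tip mm [ -0.8302   0.7014 -31.6059]
scene org 249 82 tip [289.3342 122.2658] tgt [289.7303 131.1348]
top org 144 221 tip [184.0949 261.3005] tgt [186.4399 262.958 ]
wrist org 281 195 tip [321.66   235.5492] tgt [322.5451 227.6396]
```

View pics/k1.png

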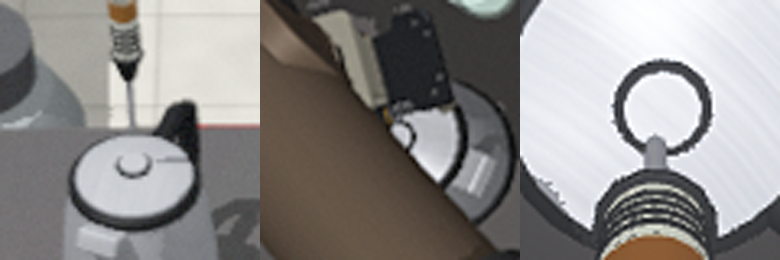

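The wrist view has the lid button centred at (325,228) and the tip at (322,237), about 2 mm to the side after parallax. I'll correct that while descending.

step_arm --pt "-1 2.3 -7 0 0 0" --pt "0 0 -8 0 0 0" --pt "0 0 -7 0 0 0" --pt "0 0 -4 0 0 0" --pt "0 0 -2 0 0 0" --pt "0 0 0 0 0 0" --pt "0 0 0 0 0 0"

```text
clock: 7.75
position: [0.518, 0.3889, 0.3147]
ee_rot: [-0.503, 3.1, 0.002]
force: [1.4, -0.1, -0.2]
width: 0.234
gripper_force: 20.0
```

step_arm --pt "0 0 -1 0 0 0" --pt "0 0 0 0 0 0" --pt "0 0 0 0 0 0"

```text
clock: 8.0
position: [0.518, 0.3889, 0.314]
ee_rot: [-0.503, 3.1, 0.002]
force: [0.4, -0.5, -0.0]
width: 0.235
gripper_force: 20.0
```

step_arm --pt "0 0 -1 0 0 0" --pt "0 0 0 0 0 0" --pt "0 0 0 0 0 0"

```text
clock: 8.25
position: [0.518, 0.3888, 0.3128]
ee_rot: [-0.503, 3.1, 0.002]
force: [0.3, -0.1, -0.8]
width: 0.238
gripper_force: 20.0
```

step_arm --pt "0 0 -0.8 0 0 0" --pt "0 0 0 0 0 0" --pt "0 0 0 0 0 0"

```text
clock: 8.5
position: [0.5179, 0.3888, 0.3119]
ee_rot: [-0.503, 3.1, 0.002]
force: [0.4, -0.7, -1.1]
width: 0.232
gripper_force: 20.0
```

step_arm --pt "0 0 -0.7 0 0 0" --pt "0 0 0 0 0 0" --pt "0 0 0 0 0 0"

```text
clock: 8.75
position: [0.5179, 0.3888, 0.3112]
ee_rot: [-0.503, 3.1, 0.002]
force: [0.5, 0.3, -0.8]
width: 0.242
gripper_force: 20.0
```

Run:
```python
from look import *
look('k2',[.518,.388,.1735],r=25)
```

```text
8.75 [0.5179 0.3888 0.3112] [ 0.5211  0.2679 -0.7925] 0.2421481229296516 tip [0.518  0.389  0.1732] z [ 0.0007  0.0014 -1.    ] tgt-tip mm [-0.0006 -1.0314  0.2874]
scene org 264 105 tip [289.5913 130.4646] tgt [289.5725 130.6399]
top org 160 238 tip [185.3826 263.1258] tgt [185.7234 263.1206]
wrist org 296 210 tip [321.9433 235.9174] tgt [320.8766 235.6462]
```

View pics/k2.png

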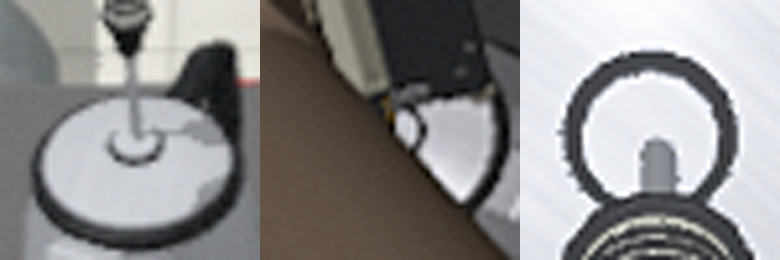

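The tip is inside the button's ring in both the scene and wrist views. I'll average force readings to detect contact.

```bash
cat > f.py <<'E'
from h import *
F=[];P=[]
for i in range(8):
    cams.get_image("wrist");s=observe();F.append(np.r_[s['force'],s['ft_torque']]);P.append(s['position'])
print(s['clock'],'F',np.mean(F,0),'sd',np.std(F,0)[:3],'pos',np.mean(P,0))
E
python3 f.py
```

```text
9.3 F [-0.1184 -0.0709 -0.456   0.0326  0.0223  0.006 ] sd [0.6481 0.5232 0.3733] pos [0.5179 0.3889 0.3113]
```

step_arm --pt "0 0 -0.7 0 0 0" --pt "0 0 0 0 0 0"

```text
clock: 9.47
position: [0.5179, 0.3888, 0.3104]
ee_rot: [-0.503, 3.1, 0.002]
force: [-0.2, 0.6, -1.0]
width: 0.234
gripper_force: 20.0
```

```bash
python3 f.py
```

```text
9.8667 F [-0.0226  0.0524 -0.4191  0.0434  0.0215  0.0011] sd [0.3772 0.6975 0.2976] pos [0.5179 0.3889 0.3105]
```

step_arm --pt "0 0 -0.7 0 0 0" --pt "0 0 0 0 0 0"

```text
clock: 10.03
position: [0.5179, 0.3888, 0.3097]
ee_rot: [-0.503, 3.1, 0.002]
force: [-0.3, -0.6, 0.2]
width: 0.234
gripper_force: 20.0
```

```bash
python3 f.py
```

```text
10.4333 F [-0.0741  0.1366 -0.6131  0.0561  0.0422  0.0093] sd [0.3419 0.2488 0.4119] pos [0.5179 0.3888 0.3098]
```

step_arm --pt "0 0 -0.6 0 0 0" --pt "0 0 0 0 0 0"

```text
clock: 10.6
position: [0.518, 0.3889, 0.3093]
ee_rot: [-0.503, 3.1, 0.002]
force: [-0.4, 0.5, -0.3]
width: 0.237
gripper_force: 20.0
```

step_arm --pt "0 0 -0.6 0 0 0" --pt "0 0 0 0 0 0"

```text
clock: 10.77
position: [0.5181, 0.389, 0.3091]
ee_rot: [-0.503, 3.099, 0.003]
force: [-0.6, -0.1, 2.1]
width: 0.237
gripper_force: 20.0
```

```bash
python3 f.py
```

```text
11.1667 F [-0.1001 -0.2372  3.608  -0.0266  0.0938  0.0025] sd [0.4225 0.3309 0.9821] pos [0.518 0.389 0.309]
```

step_arm --pt "0 0 -0.6 0 0 0" --pt "0 0 0 0 0 0"

```text
clock: 11.33
position: [0.5181, 0.3891, 0.3088]
ee_rot: [-0.503, 3.099, 0.003]
force: [-0.5, 0.4, 6.7]
width: 0.236
gripper_force: 20.0
```

```bash
python3 f.py
```

```text
11.7333 F [-0.4185 -0.2698  7.0535 -0.0486  0.1762  0.0039] sd [0.3897 0.3147 0.4743] pos [0.5181 0.3891 0.3088]
```

step_arm --pt "0 0 0.8 0 0 0" --pt "0 0 0 0 0 0" --pt "0 0 0 0 0 0" --pt "0 0 0 0 0 0" --pt "0 0 0 0 0 0" --pt "0 0 0 0 0 0" --pt "0 0 0 0 0 0" --pt "0 0 0 0 0 0"

```text
clock: 12.4
position: [0.518, 0.3889, 0.3089]
ee_rot: [-0.503, 3.1, 0.002]
force: [-0.2, -0.6, 4.6]
width: 0.233
gripper_force: 20.0
```

step_arm --pt "0 0 3 0 0 0" --pt "0 0 8 0 0 0" --pt "0 0 18 0 0 0" --pt "0 0 18 0 0 0" --pt "0 0 0 0 0 0" --pt "0 0 0 0 0 0"

```text
clock: 12.9
position: [0.5182, 0.389, 0.3568]
ee_rot: [-0.503, 3.099, 0.003]
force: [-0.9, -0.1, -0.4]
width: 0.237
gripper_force: 20.0
```

Run:
```python
from h import *
s=observe();M=R.from_rotvec(s['ee_rot']).as_matrix();tip=s['position']+.136*M[:,2]
print(s['clock'],s['position'],tip,s['joints'])
# boss per wrist picture unaffected check: dark ring centroid in top/wrist
plan([.521,-.410,.127+.136+.03],rot([0,0,1],[-.314,.95,0]),36)
```

```text
12.9 [0.5182 0.389  0.3568] [0.5185 0.3893 0.2208] [-0.6142  0.4168 -0.1766  1.2857  0.0715  1.4421  1.1075]
dp [   2.8 -799.   -63.8] w [-0.0023  0.002  -0.0024] n 23 row [  0.12 -34.74  -2.77] [-0.0001  0.0001 -0.0001]
```

step_arm --pt "0 -15 0 0 0 -0.042" --pt "-8 -30 0 0 0 -0.042" --pt "-13 -33 0 0 0 -0.042" --pt "-13 -33 0 0 0 -0.042" --pt "-13 -33 0 0 0 -0.042" --pt "-13 -33 0 0 0 -0.042" --pt "0 -35 0 0 0 -0.042" --pt "0 -35 0 0 0 -0.042" --pt "0 -35 0 0 0 -0.042" --pt "0 -35 0 0 0 -0.042" --pt "0 -35 0 0 0 -0.042" --pt "0 -35 0 0 0 -0.042" --pt "0 -35 0 0 0 -0.042" --pt "0 -35 0 0 0 -0.042" --pt "0 -35 0 0 0 -0.042" --pt "0 -35 0 0 0 -0.042" --pt "0 -35 0 0 0 -0.042" --pt "0 -35 0 0 0 -0.042" --pt "8 -35 0 0 0 -0.042" --pt "13 -33 0 0 0 -0.042"

```text
clock: 14.57
position: [0.4773, -0.2784, 0.3554]
ee_rot: [0.81, 3.035, 0.001]
force: [0.8, 0.2, -0.0]
width: 0.238
gripper_force: 20.0
```

step_arm --pt "13 -33 0 0 0 0" --pt "13 -33 -10 0 0 0" --pt "13 -33 -15 0 0 0" --pt "0 -13 -15 0 0 0" --pt "0 0 0 0 0 0" --pt "0 0 0 0 0 0"

```text
clock: 15.07
position: [0.5167, -0.3879, 0.3138]
ee_rot: [-0.807, -3.033, -0.003]
force: [0.7, 0.0, -0.2]
width: 0.235
gripper_force: 20.0
```

Run:
```python
from h import *
s=observe();print(s['clock'],s['joints'])
plan([.521,-.410,.127+.136+.02],rot([0,0,1],[.5,.866,0]),36)
```

```text
15.0667 [ 0.3118  0.4308  0.3874  1.4007 -0.1632  1.3448  1.7551]
dp [  4.3 -22.1 -30.8] w [-0.0025 -0.0022 -0.0036] n 2 row [  2.16 -11.04 -15.39] [-0.0013 -0.0011 -0.0018]
```

step_arm --pt "2 -11 -8 0 0 0" --pt "2 -11 -9 0 0 0" --pt "0 0 -7 0 0 0" --pt "0 0 0 0 0 0" --pt "0 0 0 0 0 0"

```text
clock: 15.48
position: [0.5218, -0.4095, 0.2914]
ee_rot: [0.804, 3.036, 0.002]
force: [-0.6, 0.1, 0.3]
width: 0.236
gripper_force: 20.0
```

Run:
```python
from look import *
look('t1',[.521,-.41,.127],L=.136,r=30)
```

```text
15.4833 [ 0.5218 -0.4095  0.2914] [-0.6116  0.0819  0.2676] 0.23598191516735803 tip [ 0.5219 -0.4093  0.1554] z [ 0.0009  0.0013 -1.    ] tgt-tip mm [ -0.9017  -0.6787 -28.4331]
scene org 247 420 tip [277.3639 451.219 ] tgt [278.1523 454.2464]
top org 436 237 tip [466.1727 267.6846] tgt [463.9164 269.0898]
wrist org 292 205 tip [322.1272 235.0514] tgt [321.0198 227.9384]
```

View pics/t1.png

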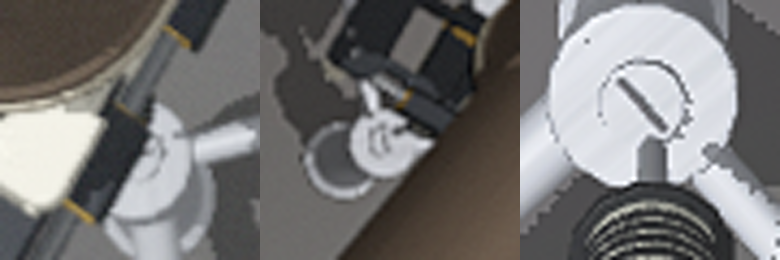

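The wrist view has the slotted screw centred at (321,229), as predicted to within 1 px, with the tip at (322,237). Descending.

step_arm --pt "-0.9 -0.7 -8 0 0 0" --pt "0 0 -8 0 0 0" --pt "0 0 -6 0 0 0" --pt "0 0 -3 0 0 0" --pt "0 0 0 0 0 0" --pt "0 0 0 0 0 0" --pt "0 0 0 0 0 0"

```text
clock: 16.22
position: [0.5211, -0.411, 0.2671]
ee_rot: [0.805, 3.035, 0.001]
force: [0.2, 0.5, -0.7]
width: 0.234
gripper_force: 20.0
```

step_arm --pt "0 0 -0.8 0 0 0" --pt "0 0 0 0 0 0" --pt "0 0 0 0 0 0"

```text
clock: 16.47
position: [0.5211, -0.4109, 0.2662]
ee_rot: [0.805, 3.035, 0.001]
force: [0.3, -0.0, -1.0]
width: 0.238
gripper_force: 20.0
```

step_arm --pt "0 0 -0.7 0 0 0" --pt "0 0 0 0 0 0" --pt "0 0 0 0 0 0"

```text
clock: 16.72
position: [0.521, -0.4108, 0.2653]
ee_rot: [0.805, 3.035, 0.001]
force: [1.3, 0.5, -0.1]
width: 0.236
gripper_force: 20.0
```

step_arm --pt "0 0 -0.6 0 0 0" --pt "0 0 0 0 0 0" --pt "0 0 0 0 0 0"

```text
clock: 16.97
position: [0.521, -0.4108, 0.2647]
ee_rot: [0.805, 3.035, 0.001]
force: [0.3, 0.3, -0.7]
width: 0.234
gripper_force: 20.0
```

```bash
python3 f.py
```

```text
17.3667 F [ 0.1009  0.0964 -0.5658 -0.0436 -0.0059  0.0081] sd [0.7077 0.4033 0.2622] pos [ 0.521  -0.4108  0.2648]
```

step_arm --pt "0 0 -0.7 0 0 0" --pt "0 0 0 0 0 0" --pt "0 0 0 0 0 0"

```text
clock: 17.62
position: [0.521, -0.4108, 0.264]
ee_rot: [0.805, 3.035, 0.001]
force: [0.8, 0.6, -0.6]
width: 0.239
gripper_force: 20.0
```

step_arm --pt "0 0 -0.6 0 0 0" --pt "0 0 0 0 0 0" --pt "0 0 0 0 0 0"

```text
clock: 17.87
position: [0.521, -0.4108, 0.2634]
ee_rot: [0.805, 3.035, 0.001]
force: [-0.3, -0.3, -1.0]
width: 0.237
gripper_force: 20.0
```

```bash
python3 f.py
```

```text
18.2667 F [ 0.024  -0.1568 -0.6703 -0.0348  0.0014 -0.0101] sd [0.5311 0.3036 0.3552] pos [ 0.521  -0.4108  0.2635]
```

step_arm --pt "0 0 -0.5 0 0 0" --pt "0 0 0 0 0 0" --pt "0 0 0 0 0 0"

```text
clock: 18.52
position: [0.521, -0.4109, 0.263]
ee_rot: [0.805, 3.035, 0.001]
force: [-0.2, -0.1, -1.1]
width: 0.235
gripper_force: 20.0
```

```bash
python3 f.py
```

```text
18.9167 F [-0.0811 -0.1958 -0.333  -0.0343  0.0063 -0.0169] sd [0.6647 0.4851 0.1722] pos [ 0.521  -0.4109  0.263 ]
```

step_arm --pt "0 0 -0.6 0 0 0" --pt "0 0 0 0 0 0" --pt "0 0 0 0 0 0"

```text
clock: 19.17
position: [0.5211, -0.4109, 0.2626]
ee_rot: [0.804, 3.035, 0.001]
force: [-0.4, 1.7, 1.0]
width: 0.236
gripper_force: 20.0
```

```bash
python3 f.py
```

```text
19.5667 F [ 0.1812  0.1326  2.5011 -0.0007  0.0282 -0.0115] sd [0.3709 0.4926 0.4859] pos [ 0.5211 -0.4109  0.2626]
```

step_arm --pt "0 0 0 0 0 0" --pt "0 0 0 0 0 0" --pt "0 0 0 0 0 0" --pt "0 0 0 0 0 0" --pt "0 0 3 0 0 0" --pt "0 0 12 0 0 0" --pt "0 0 25 0 0 0" --pt "0 0 25 0 0 0" --pt "0 0 0 0 0 0" --force 20

```text
clock: 20.32
position: [0.522, -0.4121, 0.3321]
ee_rot: [0.803, 3.03, -0.002]
force: [-0.1, -0.6, -0.1]
width: 0.232
gripper_force: 20.0
```

Run:
```python
from h import *
d=np.array([-.588,0,.809]);nut=np.array([.671,-.058,.104])
s=observe();print(s['clock'],s['position'])
plan(nut+[-.07,0,.045]+.1357*d,rot(d,[0,1,0]),34)
```

```text
20.3167 [ 0.522  -0.4121  0.3321]
dp [ -0.8 354.1 -73.3] w [-0.1613 -0.6071  0.5013] n 11 row [-0.08 32.19 -6.67] [-0.0147 -0.0552  0.0456]
```

step_arm --pt "0 15 0 -0.0115 -0.0434 0.0358" --pt "0 25 0 -0.0115 -0.0434 0.0358" --pt "0 28 0 -0.0115 -0.0434 0.0358" --pt "0 28 -5 -0.0115 -0.0434 0.0358" --pt "0 28 -6 -0.0115 -0.0434 0.0358" --pt "0 28 -6 -0.0115 -0.0434 0.0358" --pt "0 28 -6 -0.0115 -0.0434 0.0358" --pt "0 28 -7 -0.0115 -0.0434 0.0358" --pt "0 28 -7 -0.0115 -0.0434 0.0358" --pt "0 28 -7 -0.0115 -0.0434 0.0358" --pt "0 28 -7 -0.0115 -0.0434 0.0358" --pt "0 28 -7 -0.0115 -0.0434 0.0358" --pt "0 22 -7 -0.0115 -0.0434 0.0358" --pt "0 12 -8 -0.0115 -0.0434 0.0358" --pt "0 0 0 0 0 0" --pt "0 0 0 0 0 0" --force 35

```text
clock: 21.65
position: [0.5198, -0.0566, 0.2533]
ee_rot: [-0.001, 2.522, 0.002]
force: [0.5, -1.0, 0.4]
width: 0.236
gripper_force: 35.0
```

Run:
```python
from h import *
d=np.array([-.588,0,.809]);nut=np.array([.671,-.058,.104]);s=observe();print(s['clock'],s['position'],s['force'],s['joints'])
plan(nut+[-.028,0,.025]+.1357*d,rot(d,[0,1,0]),34)
```

```text
21.65 [ 0.5198 -0.0566  0.2533] [ 0.5178 -0.9849  0.3831] [-0.0317 -0.0439  0.0427  2.3109 -0.0246  0.2547  1.6045]
dp [ 43.4  -1.4 -14.6] w [-0.0012 -0.0086 -0.0008] n 2 row [21.69 -0.68 -7.28] [-0.0006 -0.0043 -0.0004]
```

step_arm --pt "10 -0.7 -3 0 0 0" --pt "12 -0.7 -4 0 0 0" --pt "12 0 -4 0 0 0" --pt "8 0 -4 0 -0.009 0" --pt "0 0 0 0 0 0" --pt "0 0 0 0 0 0"

```text
clock: 22.15
position: [0.5639, -0.0592, 0.2393]
ee_rot: [0.002, 2.511, 0.001]
force: [-0.7, 0.5, -1.2]
width: 0.235
gripper_force: 35.0
```

Run:
```python
from look import *
look('n1',[.671,-.058,.104],L=.1357,r=45)
print(observe()['joints'])
```

```text
22.15 [ 0.5639 -0.0592  0.2393] [-0.7142  0.4595 -1.1991] 0.23458793463253336 tip [ 0.6439 -0.0592  0.1297] z [ 0.5899  0.0001 -0.8075] tgt-tip mm [ 27.0637   1.1766 -25.7001]
scene org 295 236 tip [340.2175 281.0565] tgt [351.5891 285.9769]
top org 298 180 tip [343.6908 225.1181] tgt [343.0327 217.8064]
wrist org 276 191 tip [321.6392 236.1831] tgt [322.8078 234.08  ]
[-0.0331  0.0529  0.0517  2.2642 -0.0719  0.1932  1.6538]
```

View pics/n1.png

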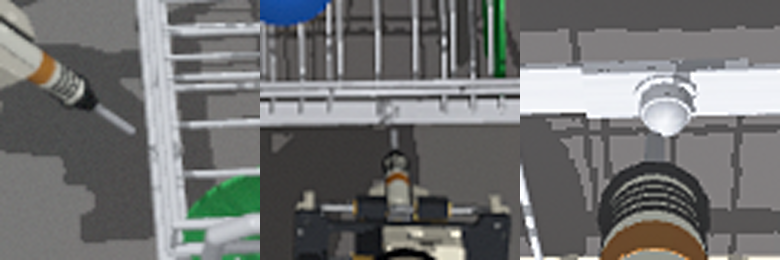

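Run:
```python
from h import *
for x in(.667,.671,.675):
  for z in (.0945,.104):
    print(x,z,proj('wrist',[x,-.0557,z]),proj('top',[x,-.0557,z]))
im=cams.get_image('wrist');g=cv2.cvtColor(im,cv2.COLOR_RGB2GRAY)
print(g[208:244:2,304:348:2]); print(g[205:250,326])
```

```text
0.667 0.0945 [325.013  224.5698] [342.1193 219.724 ]
0.667 0.104 [325.0779 231.5133] [342.2473 219.1051]
0.671 0.0945 [324.9878 227.1525] [342.1353 218.4182]
0.671 0.104 [325.0517 234.0769] [342.2633 217.7923]
0.675 0.0945 [324.9631 229.6889] [342.1513 217.1133]
0.675 0.104 [325.0259 236.5938] [342.2794 216.4805]
[[128 128 127 127 127 127 127 127 127 127 128 127 127 127 127 127 127 128
  128 127 127 128]
 [127 127 127 127 127 127 127 127 127 127 127 126 127 127 128 127 127 127
  128 127 128 127]
 [144 153 154 117 154 161 162 161 162 162 161 161 112 114 116 116 117 115
  167 115 117 114]
 [158 158 156 157 156 156 156 156 107 108 158 158 160 114 115 115 112 112
  110 113 113 111]
 [212 211 210 210 232 232 232 233 235 255 214 182 217 153 169 161 252 249
  249 247 247 247]
 [240 239 239 240 239 239 240 204 156 236 250 248 255 151 112 140 242 239
  239 240 240 240]
 [239 241 241 240 241 241 198 250 251 174 147 146 144 173 156 230 149 243
  242 242 242 242]
 [242 242 242 242 242 242 226 224 150 160 159 160 154 114 130 249 185 242
  241 241 241 241]
 [242 243 243 243 243 243 245 141 155 159
[... 373 characters left out ...]
242 247 229 217 182 155 125 126
  126 127 127 127]
 [ 84  85 131 130 130 130 130 124 216 234 245 241 230 210 169 128 130 131
   82  83  84  84]
 [ 86  87  86  86  86  86  85  85  78 166 251 242 232 168  80  85  86  87
   85  86  86  85]
 [ 85  85 132 132 131 131 130 129 108 109 104 103  75 129 129 128 130 131
  130 128 129 129]
 [ 83  84 128 128 127 128 128 129 108 110 110 130  84 131 128 128 128 128
  128 128 128 128]
 [133  83 129 128 127 128 127 128 109 110 109 130  83 131 128 128 127 128
  128 128 127 128]]
[126 126 128 127 127 126 136 161 159 158 156 182 179 248 195 146 154 160
 111 172 238 185 199 214 223 233 241 247 246 241 241 242 242 103 129 130
 130 130 130 130 129 132  57  48  53]
```

The nut's dome is at wrist (326,229), and the tip axis at (323,238). The upper tray is well clear. The nut therefore lies about 3 mm to +y of the pen axis and about 26 mm ahead.

step_arm --pt "6 1.5 -2 0 0 0" --pt "8 1.6 -3 0 0 0" --pt "8 0 -4 0 0 0" --pt "3 0 -3 0 0 0" --pt "0 0 -3 0 0 0" --pt "0 0 -2 0 0 0" --pt "0 0 0 0 0 0" --pt "0 0 0 0 0 0" --pt "0 0 0 0 0 0"

```text
clock: 23.1
position: [0.5879, -0.0553, 0.2224]
ee_rot: [-0.0, 2.51, 0.001]
force: [0.9, -0.3, -0.1]
width: 0.231
gripper_force: 35.0
```

```bash
sed -i '$d' f.py
cat >> f.py <<'E'
M=R.from_rotvec(s['ee_rot']).as_matrix();p=np.mean(P,0)
print(s['clock'],'F',np.mean(F,0)[:3],'pos',p,'tip',p+.1357*M[:,2],s['joints'][5])
E
python3 f.py
```

```text
23.5 F [ 0.0874  0.0139 -0.7562] pos [ 0.588  -0.0552  0.2226] tip [ 0.6682 -0.055   0.1131] 0.1473922504805087
```

step_arm --pt "2.7 -0.5 3 0 0.024 0" --pt "2.7 -0.5 2 0 0.024 0" --pt "2.8 0 1.5 0 0.024 0" --pt "0 0 0 0 0 0" --pt "0 0 0 0 0 0"

```text
clock: 23.92
position: [0.5966, -0.056, 0.2291]
ee_rot: [-0.001, 2.581, 0.002]
force: [-0.1, 0.4, -0.5]
width: 0.236
gripper_force: 35.0
```

```bash
python3 f.py
```

```text
24.3167 F [-0.0251  0.1426 -0.6358] pos [ 0.5958 -0.0562  0.2285] tip [ 0.6678 -0.056   0.1135] 0.2914651702821337
```

step_arm --pt "1.5 0 -2 0 0 0" --pt "1 0 -2 0 0 0" --pt "0 0 -1.5 0 0 0" --pt "0 0 -1 0 0 0" --pt "0 0 0 0 0 0" --pt "0 0 0 0 0 0"

```text
clock: 24.82
position: [0.5987, -0.0562, 0.2222]
ee_rot: [-0.0, 2.582, 0.001]
force: [-0.4, -0.4, -1.2]
width: 0.234
gripper_force: 35.0
```

```bash
python3 f.py
```

```text
25.2167 F [ 0.1285  0.0572 -0.5211] pos [ 0.5987 -0.0561  0.2224] tip [ 0.6708 -0.056   0.1075] 0.27487704216400327
```

step_arm --pt "0 0 -0.7 0 0 0" --pt "0 0 0 0 0 0" --pt "0 0 0 0 0 0"

```text
clock: 25.47
position: [0.5987, -0.0561, 0.2216]
ee_rot: [-0.0, 2.582, 0.002]
force: [-0.1, -0.3, 0.2]
width: 0.234
gripper_force: 35.0
```

```bash
python3 f.py
```

```text
25.8667 F [-0.2198  0.246  -0.4633] pos [ 0.5987 -0.0561  0.2217] tip [ 0.6708 -0.056   0.1067] 0.27289686304985533
```

step_arm --pt "0 0 -0.8 0 0 0" --pt "0 0 0 0 0 0" --pt "0 0 0 0 0 0"

```text
clock: 26.12
position: [0.5987, -0.0561, 0.2207]
ee_rot: [-0.0, 2.582, 0.002]
force: [-0.1, -0.0, -1.0]
width: 0.233
gripper_force: 35.0
```

```bash
python3 f.py
```

```text
26.5167 F [-0.2519  0.141  -0.4792] pos [ 0.5987 -0.0561  0.2209] tip [ 0.6708 -0.056   0.1059] 0.2706960389659702
```

step_arm --pt "0 0 -0.6 0 0 0" --pt "0 0 0 0 0 0" --pt "0 0 0 0 0 0"

```text
clock: 26.77
position: [0.5987, -0.0561, 0.2202]
ee_rot: [-0.0, 2.582, 0.002]
force: [-0.0, 0.4, -0.6]
width: 0.233
gripper_force: 35.0
```

```bash
python3 f.py
```

```text
27.1667 F [ 0.0871 -0.1157 -0.4892] pos [ 0.5987 -0.0561  0.2203] tip [ 0.6708 -0.056   0.1053] 0.26902923024715847
```

step_arm --pt "0 0 -0.6 0 0 0" --pt "0 0 0 0 0 0" --pt "0 0 0 0 0 0"

```text
clock: 27.42
position: [0.5987, -0.0562, 0.2196]
ee_rot: [-0.0, 2.582, 0.001]
force: [-0.3, 0.3, -0.4]
width: 0.233
gripper_force: 35.0
```

```bash
python3 f.py
```

```text
27.8167 F [-0.0406  0.0697 -0.4608] pos [ 0.5987 -0.0561  0.2197] tip [ 0.6708 -0.056   0.1047] 0.2673794817743001
```

step_arm --pt "0 0 -0.6 0 0 0" --pt "0 0 0 0 0 0" --pt "0 0 0 0 0 0"

```text
clock: 28.07
position: [0.5987, -0.0561, 0.219]
ee_rot: [-0.0, 2.582, 0.002]
force: [-0.1, 0.2, -0.9]
width: 0.231
gripper_force: 35.0
```

```bash
python3 f.py
```

```text
28.4667 F [ 0.082   0.0483 -0.7477] pos [ 0.5987 -0.0562  0.2191] tip [ 0.6708 -0.056   0.1041] 0.26567039205735127
```

step_arm --pt "0 0 -0.6 0 0 0" --pt "0 0 0 0 0 0" --pt "0 0 0 0 0 0"

```text
clock: 28.72
position: [0.5987, -0.0561, 0.2184]
ee_rot: [-0.0, 2.582, 0.002]
force: [-0.7, -0.4, -0.4]
width: 0.232
gripper_force: 35.0
```

```bash
python3 f.py
```

```text
29.1167 F [ 0.3314 -0.3224 -0.3891] pos [ 0.5987 -0.0561  0.2185] tip [ 0.6708 -0.056   0.1035] 0.2640764577075912
```

step_arm --pt "0 0 -0.7 0 0 0" --pt "0 0 0 0 0 0" --pt "0 0 0 0 0 0"

```text
clock: 29.37
position: [0.5988, -0.0561, 0.2178]
ee_rot: [-0.0, 2.582, 0.001]
force: [-0.1, -0.5, -0.3]
width: 0.235
gripper_force: 35.0
```

```bash
python3 f.py
python3 - <<'E'
from h import *
s=observe();M=R.from_rotvec(s['ee_rot']).as_matrix();t=s['position']+.1357*M[:,2];print(proj('wrist',t),proj('wrist',[.670,-.056,.104]),proj('wrist',[.670,-.056,.0945]))
g=cv2.cvtColor(cams.get_image('wrist'),cv2.COLOR_RGB2GRAY)
print('cols 306..346, rows from 208')
for v in range(208,262,2):print(v,' '.join('%3d'%x for x in g[v,306:348:2]))
E
```

```text
29.7667 F [-0.1017  0.2046 -0.0969] pos [ 0.5988 -0.0561  0.2178] tip [ 0.6708 -0.056   0.1028] 0.26209045754279203
[322.2126 236.1201] [322.1975 236.3841] [322.1791 229.0356]
cols 306..346, rows from 208
208 130 130 130 130 131 133 133 133 131 129 130 130 130 129 130 132 133 131 129 129 130
210 129 129 129 129 129 129 129 129 129 129 129 129 129 130 128 129 129 129 129 128 129
212 130 130 130 130 130 130 130 129 126 125 126 126 122 123 122 123 123 123 120 120 120
214 117 118 118 118 118 118 118 118 118 117 118 117 117 118 117 115 115 116 116 116 116
216 115 115 116 114 115 115 115 116 115 116 115 114 115 114 128 127 127 127 129 142 142
218 167 168 169 169 170 170 141 113 115 113 113 126 153 169 167 167 166 167 167 166 167
220 161 162 162 162 149 111 172 170 168 167 169 170 155 111 163 161 162 162 162 164 163
222 165 165 165 167 142 169 139 110 113 113 111 109 170 165 110 168 166 166 166 166 165
224 167 167 167 138 172 113 115 116 117 118 118 118 116 135 166 169 166 166 167 166 165
226 164 164 164 168 157 113 111 112 115 128 116 113 116 115 166 152 167 167 168 168 167
228 165 165 165
[... 780 characters left out ...]
  85  84  83  84  87  87  87 115 114 116  97  87  86  86  84  85  85  85  86  85  85
248  85  86  87  88  71  40  47  46  47  43  43  40 111 136 133 133 133 131 131 132 133
250 130 133  80  39  47  48  45  44  46  44  46  46  47  35 135 131 130 129 129 129 129
252 131 108  47  48  45  98 164 162 163 164 164  70  45  46  42  79 132 129 129 129 130
254 136  43  46 100 165  91  36  41  39  40  33  56 164  72  44  46 136 129 130 129 130
256  41  47 100  92  40 101  97  36  36  63  96 135  41  90 101  45  35 132 129 129 129
258  47  72  36  68  39  41 100 132 132 135 137  46  36 101  58  45  45  78 130 129 130
260  46  64  97  44  98  36  44  45  69  45  43  35 132  44  66 100  47  39 133 129 129
```

step_arm --pt "0 0 1.2 0 0 0" --pt "1.8 1.3 0 0 0 0" --pt "0 0 0 0 0 0" --pt "0 0 -0.9 0 0 0" --pt "0 0 0 0 0 0" --pt "0 0 0 0 0 0"

```text
clock: 30.32
position: [0.6007, -0.0548, 0.2182]
ee_rot: [-0.0, 2.581, 0.002]
force: [-0.2, 0.7, 0.1]
width: 0.235
gripper_force: 35.0
```

```bash
python3 f.py
```

```text
30.7167 F [0.0544 0.4399 0.6267] pos [ 0.6006 -0.0548  0.2182] tip [ 0.6727 -0.0546  0.1032] 0.26342602281601835
```

step_arm --pt "0 0 -0.5 0 0 0" --pt "0 0 0 0 0 0" --pt "0 0 0 0 0 0"

```text
clock: 30.97
position: [0.6007, -0.0548, 0.2179]
ee_rot: [-0.0, 2.581, 0.002]
force: [-2.7, 1.1, 3.8]
width: 0.235
gripper_force: 35.0
```

```bash
python3 f.py
```

```text
31.3667 F [-1.844   0.613   4.3981] pos [ 0.6006 -0.0548  0.2178] tip [ 0.6728 -0.0547  0.1028] 0.2620970202640915
```

Contact at about 5 N, slightly on the robot side of the dome. I'll re-touch nearer the crown.

step_arm --pt "0 0 1.5 0 0 0" --pt "2.3 -0.8 0 0 0 0" --pt "0 0 0 0 0 0" --pt "0 0 -0.6 0 0 0" --pt "0 0 0 0 0 0" --pt "0 0 0 0 0 0"

```text
clock: 31.87
position: [0.6028, -0.0558, 0.2183]
ee_rot: [-0.0, 2.582, 0.001]
force: [0.4, -0.2, -0.7]
width: 0.236
gripper_force: 35.0
```

```bash
python3 f.py
```

```text
32.2667 F [-0.3417 -0.0436  0.0475] pos [ 0.6027 -0.0557  0.2184] tip [ 0.6748 -0.0555  0.1034] 0.2658144607820334
```

step_arm --pt "0 0 -0.5 0 0 0" --pt "0 0 0 0 0 0" --pt "0 0 0 0 0 0"

```text
clock: 32.52
position: [0.6029, -0.0556, 0.2181]
ee_rot: [-0.0, 2.581, 0.002]
force: [-0.2, -0.1, 0.0]
width: 0.231
gripper_force: 35.0
```

```bash
python3 f.py
```

```text
Traceback (most recent call last):
  File "f.py", line 4, in <module>
    cams.get_image("wrist");s=observe();F.append(np.r_[s['force'],s['ft_torque']]);P.append(s['position'])
    ~~~~~~~~~~~~~~^^^^^^^^^
ValueError: 200 camera calls are used up
```

step_arm --pt "0 0 -0.4 0 0 0" --pt "0 0 0 0 0 0" --pt "0 0 0 0 0 0"

```text
clock: 32.92
position: [0.6029, -0.0556, 0.2177]
ee_rot: [-0.0, 2.581, 0.001]
force: [-0.9, -0.7, 1.1]
width: 0.232
gripper_force: 35.0
```

step_arm --pt "0 0 0 0 0 0" --pt "0 0 0 0 0 0"

```text
clock: 33.08
position: [0.6029, -0.0557, 0.2177]
ee_rot: [-0.0, 2.581, 0.001]
force: [-0.7, -0.5, 1.6]
width: 0.231
gripper_force: 35.0
```

step_arm --pt "0 0 0 0 0 0" --pt "0 0 0 0 0 0" --pt "0 0 0 0 0 0" --pt "0 0 0 0 0 0" --pt "0 0 0 0 0 0" --pt "0 0 0 0 0 0" --pt "0 0 0 0 0 0"

```text
clock: 33.67
position: [0.6029, -0.0556, 0.2176]
ee_rot: [-0.0, 2.582, 0.001]
force: [-0.7, -0.7, 1.7]
width: 0.231
gripper_force: 35.0
```

step_arm --pt "0 0 2 0 0 0" --pt "-4 0 5 0 0 0" --pt "-15 0 10 0 0 0" --pt "-25 0 15 0 0 0" --pt "-30 0 20 0 0 0" --pt "-30 0 20 0 0 0" --pt "-20 0 15 0 0 0" --pt "0 0 0 0 0 0"

```text
clock: 34.33
position: [0.4761, -0.056, 0.3073]
ee_rot: [0.001, 2.579, 0.002]
force: [1.5, -0.4, -0.3]
width: 0.233
gripper_force: 35.0
```

Run:
```python
from h import *
print(observe()['clock'],observe()['position'])
plan([.469,.1543,.2849+.02],R.from_rotvec([-.43,2.647,.089]).as_matrix())
```

```text
34.3333 [ 0.4761 -0.056   0.3073]
dp [ -7.1 210.3  -2.4] w [-0.026   0.0975  0.3194] n 6 row [-1.18 35.04 -0.41] [-0.0043  0.0163  0.0532]
```

step_arm --pt "0 10 0 -0.0026 0.0098 0.032" --pt "-1 25 0 -0.0026 0.0098 0.032" --pt "-1 28 0 -0.0026 0.0098 0.032" --pt "-1 28 0 -0.0026 0.0098 0.032" --pt "-1 28 0 -0.0026 0.0098 0.032" --pt "-1 28 0 -0.0026 0.0098 0.032" --pt "-1 28 0 -0.0026 0.0098 0.032" --pt "-1 20 0 -0.0026 0.0098 0.032" --pt "0 10 -1 -0.0026 0.0098 0.032" --pt "0 5 -1 -0.0026 0.0098 0.032" --pt "0 0 0 0 0 0" --pt "0 0 0 0 0 0" --pt "0 0 0 0 0 0"

```text
clock: 35.42
position: [0.4718, 0.1537, 0.3023]
ee_rot: [-0.43, 2.651, 0.088]
force: [-0.1, -0.8, -0.4]
width: 0.233
gripper_force: 35.0
```

Run:
```python
from h import *
print(observe()['clock'],observe()['position'])
plan([.469,.1545,.2049],R.from_rotvec([-.43,2.646,.089]).as_matrix())
```

```text
35.4167 [0.4718 0.1537 0.3023]
dp [ -2.8   0.8 -97.4] w [ 0.0016 -0.0047  0.0005] n 3 row [ -0.92   0.27 -32.46] [ 0.0005 -0.0016  0.0002]
```

step_arm --pt "-2.2 0.8 -8 0.0016 -0.0047 0" --pt "0 0 -14 0 0 0" --pt "0 0 -16 0 0 0" --pt "0 0 -16 0 0 0" --pt "0 0 -16 0 0 0" --pt "0 0 -16 0 0 0" --pt "0 0 -12 0 0 0" --pt "0 0 0 0 0 0" --pt "0 0 0 0 0 0" --pt "0 0 0 0 0 0"

```text
clock: 36.25
position: [0.4701, 0.1551, 0.2054]
ee_rot: [-0.43, 2.644, 0.09]
force: [1.2, -0.4, -0.5]
width: 0.233
gripper_force: 35.0
```

Run:
```python
from h import *
print(observe()['clock'],observe()['position'],observe()['force'])
plan([.4696,.1545,.1289],R.from_rotvec([-.43,2.645,.089]).as_matrix())
```

```text
36.25 [0.4701 0.1551 0.2054] [ 1.2106 -0.4207 -0.4541]
dp [ -0.5  -0.6 -76.5] w [-0.0005  0.0004 -0.0004] n 3 row [ -0.16  -0.21 -25.51] [-0.0002  0.0001 -0.0001]
```

step_arm --pt "-0.3 -0.5 -8 0 0 0" --pt "0 0 -12 0 0 0" --pt "0 0 -12 0 0 0" --pt "0 0 -12 0 0 0" --pt "0 0 -10 0 0 0" --pt "0 0 -6 0 0 0" --pt "0 0 0 0 0 0" --pt "0 0 0 0 0 0" --pt "0 0 0 0 0 0"

```text
clock: 37.0
position: [0.47, 0.155, 0.1457]
ee_rot: [-0.431, 2.644, 0.09]
force: [0.2, 1.1, -0.6]
width: 0.235
gripper_force: 35.0
```

step_arm --pt "0 0 -5 0 0 0" --pt "0 0 -5 0 0 0" --pt "0 0 -2 0 0 0" --pt "0 0 0 0 0 0" --pt "0 0 0 0 0 0" --pt "0 0 0 0 0 0"

```text
clock: 37.5
position: [0.4696, 0.1548, 0.1331]
ee_rot: [-0.431, 2.645, 0.09]
force: [-0.0, 0.3, -0.2]
width: 0.232
gripper_force: 35.0
```

step_arm --pt "-0.3 0 -1.5 0 0 0" --pt "0 0 -1.2 0 0 0" --pt "0 0 0 0 0 0" --pt "0 0 0 0 0 0" --pt "0 0 0 0 0 0"

```text
clock: 37.92
position: [0.469, 0.1547, 0.1299]
ee_rot: [-0.432, 2.645, 0.09]
force: [0.1, -0.2, -0.2]
width: 0.235
gripper_force: 35.0
```

step_arm --pt "0 0 -0.8 0 0 0" --pt "0 0 0 0 0 0" --pt "0 0 0 0 0 0" --pt "0 0 0 0 0 0"

```text
clock: 38.25
position: [0.4691, 0.1547, 0.1291]
ee_rot: [-0.431, 2.645, 0.09]
force: [1.0, -0.1, -1.3]
width: 0.235
gripper_force: 35.0
```

step_arm --pt "0 0 -0.7 0 0 0" --pt "0 0 0 0 0 0" --pt "0 0 0 0 0 0" --pt "0 0 0 0 0 0"

```text
clock: 38.58
position: [0.4692, 0.1548, 0.1285]
ee_rot: [-0.431, 2.645, 0.09]
force: [0.3, 0.2, 1.8]
width: 0.236
gripper_force: 35.0
```

step_arm --pt "0 0 0 0 0 0" --pt "0 0 0 0 0 0" --pt "0 0 0 0 0 0" --force 4

```text
clock: 38.83
position: [0.4691, 0.1548, 0.1284]
ee_rot: [-0.431, 2.645, 0.09]
force: [-0.2, 1.0, 1.6]
width: 0.239
gripper_force: 4.0
```

step_arm --pt "0 0 0 0 0 0" --pt "0 0 0 0 0 0" --pt "0 0 0 0 0 0" --pt "0 0 0 0 0 0" --pt "0 0 0 0 0 0" --pt "0 0 0 0 0 0" --pt "0 0 0 0 0 0" --pt "0 0 0 0 0 0" --pt "0 0 0 0 0 0" --pt "0 0 0 0 0 0" --gripper 0.8

```text
clock: 39.67
position: [0.469, 0.1546, 0.1284]
ee_rot: [-0.431, 2.645, 0.09]
force: [0.4, 0.4, -0.7]
width: 0.799
gripper_force: 0.0
```

step_arm --pt "-2.2 -0.7 4.5 0 0 0" --pt "-4.4 -1.4 9 0 0 0" --pt "-6.6 -2 13.5 0 0 0" --pt "-8.8 -2.7 18 0 0 0" --pt "-8.8 -2.7 18 0 0 0" --pt "-8.8 -2.7 18 0 0 0" --pt "-8.8 -2.7 18 0 0 0" --pt "-8.8 -2.7 18 0 0 0" --pt "-8.8 -2.7 18 0 0 0" --pt "-4 -1.4 9 0 0 0" --pt "0 0 0 0 0 0" --pt "0 0 0 0 0 0" --pt "0 0 0 0 0 0"

```text
clock: 40.75
position: [0.3989, 0.1329, 0.2716]
ee_rot: [-0.432, 2.646, 0.089]
force: [0.5, -0.7, -0.2]
width: 0.803
gripper_force: 0.0
```

```bash
python3 -c "
from cell import job;print(job.sign_off())"
```

```text
the job is handed in; nothing more can be done
None
```

The job is handed in at about 41 s: the tip touched the kettle button, the tap screw and the rack nut in that order, each for over half a second at roughly 2 to 7 N, and the pen was lowered back into its glass and released. The camera calls ran out before the end, so the pen's return and the final state of the scene rest on force and position readings, not a picture.

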